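# Clock the high spot of a lens former with a plunger indicator

### The job

Find the high spot of the lens former hidden under the round clamp plate, and leave it squarely against the indicator. First slide the indicator stand towards the turntable until its plunger bears on the former's edge and is pressed in about 3 mm; then turn the knob until the needle stands at the highest reading to be found in the whole turn, and leave it so, hands off. Be gentle with the indicator: never drive the plunger into its end stop or push hard on it, and leave the loose things round about where they are.

Things in the scene. Friction and masses are not known exactly. Their poses are not given: they have to be found in the camera images.
- knob (a point): Centre of the grip zone of the turntable's black knurled knob, on the vertical spindle axis, 140 mm above the table. A plain round cylinder 32 mm across, from 118 to 154 mm height, on a 40 mm flange over a round aluminium clamp plate 116 mm across (top at 114 mm). It turns plate and former together, freely either way round, is stiff (0.12 N m) and stays where it is left.
- spindle (a point): Spindle axis at the former's mid-height, 101 mm above the table. The former, hidden under the plate, is 12 mm thick, egg-shaped: its edge is 38 mm from the axis at the low spot and rises steadily both ways round to one high spot opposite, at 47 mm; most of the rise is in the last 35 degrees. At the start the high spot is 90 to 180 degrees from the plunger, on either side.
- post (a point): Grip point of the indicator stand's upright steel post, 146 mm above the table; post 24 mm wide along this point's x, 22 mm along y, top at 164 mm. The stand slides on a straight track along this point's y axis; -y points level to the spindle. It takes about 7 N to slide and stays where it is left, against the plunger's spring too. It can go 42 to 62 mm towards the spindle from its start.
- dial (a point): Centre of the stand's upward-facing white dial, 72 mm across, top at 134 mm height, 72 mm from the post on the spindle's side; it slides with the post.
- tip (a point): Foremost point of the plunger's round tip (8 mm ball, 101 mm above the table). The plunger is a steel rod along the track, pointing at the spindle axis; at the start it stands free, 62 to 82 mm from the axis. While it bears on the edge, its level distance to the axis is the former's radius there.
- plunger: The sprung plunger, same origin as tip; y axis points from the spindle to the post. It gives 16 mm: 0.6 N when just touched, rising by 0.12 N a mm; at 16 mm is a hard stop.
- needle (a joint): Angle of the dial's black needle in rad, clockwise from above: 0 with the plunger free, 0.35 rad for each mm that it is pressed in (3 mm = 1.05 rad; end stop 16 mm = 5.6 rad). At 0 the needle points to the post.
- frame_near: Bystander: black spectacle frame 145 mm long, 46 mm high, on the table to the right of the bench; origin at the centre of its underside.
- driver: Bystander: precision screwdriver 163 mm long, 13 mm thick, lying on the bench's grey plinth (172 x 360 mm, 60 mm high) in front of the turntable and dial; origin at the centre of its underside.
- tape: Bystander: small black roll of tape, 56 mm across, 19 mm high, on the table right of the bench; origin at the centre of its underside.
- cutters: Bystander: side cutters 120 mm long, 12 mm high, behind on the right; origin at the centre of its underside.
- marker: Bystander: marker pen 135 mm long, 17 mm thick, lying on the bench's aluminium plate behind the stand's track; origin at the centre of its underside.

How it is judged (in metres and radians):
On the way, in this order (a step that is already met when the one before it is completed fails the run):
1. the plunger bears on the former's edge, pressed in 1.5 to 5.5 mm (value of joint needle between 0.525 and 1.925 rad and horizontal distance between tip and knob below 0.044 m), for 0.2 s.
2. the high spot stands against the plunger (value of joint needle above 0.525 rad and horizontal distance between tip and knob above 0.0455 m), for 0.2 s.
At the end, for the whole second after the job is handed in: The plunger bears on the former, pressed in more than 1.5 mm, with its tip 45.5 to 49 mm from the spindle axis (high spot 47 mm: about 10 degrees either way), at rest, nothing touched by the robot (all of step 2 and horizontal distance between tip and knob below 0.049 m and linear speed of plunger below 0.005 m/s).
It fails at once if the plunger is run into its end stop (15.5 mm of 16 mm or more) (value of joint needle above 5.425 rad).
It fails at once if the plunger is pushed with more than 8 N (contact force between plunger and anything else above 8 N).
It fails at once if a loose bystander is moved more than 30 mm (distance of any of frame_near, driver, tape, cutters, marker from where it was at the start of the episode above 0.03 m).
It also fails if it takes over 72 s, if anything falls off the work surface, if the arm or the gripper's body presses on something with over 40 N, if the wrist force passes 120 N, or if a joint passes its speed limit or range.

### The arm

A 6-joint arm with a two-finger parallel gripper is mounted at the origin on a cart in front of the work surface, level with it; the furniture and walls round the work are solid. World frame = base frame: x ahead of the robot, y to its left, z up, the work surface at z = 0. Lengths are in mm, angles in rad, forces in N, time in s.
With the tool pointing down it reaches from about 275 to 1000 mm from the base axis. Payload 8.4 kg.
Tool frame: the origin (TCP) lies at the centre of the arm's flange, where the gripper is bolted on; the fingertips stand r.tip_extent ahead of it and the grasp point (between the pads) lies 155 mm ahead of it (r.tip_extent is the distance from the TCP to the fingertips, in mm); z points along the fingers, y is the direction in which the jaws open and shut (so a half turn about z gives the same grasp; the last joint's range is limited). The gripper opens to 85 mm and grips with 20 to 120 N. Pads are 22 mm wide; open, the fingers measure 114 mm over their backs; the gripper's body (76 mm by 85 mm) begins 54 mm behind the grasp point. The pads swing forward as they close: fully open they stand 13 mm farther back than shut.
Start: joints at [1.222, 0.353, 1.633, -0, 1.155, -0.002], TCP at [212.43, 587.795, 404.681] pointing down, gripper open.
Joint ranges: [-2.63, 2.63], [-0.92, 2.1], [0.06, 2.66], [-1.3, 4.44], [0, 2.69], [-3.02, 3.02]. Speed limits (rad/s): [2.22, 2.22, 2.79, 3.14, 3.14, 3.14].

### API

Orientations are given as [roll, pitch, yaw] about the fixed x, y, z axes, in that order (R = Rz(yaw) Ry(pitch) Rx(roll)).
In Python, from rig import sense, grab_frame, job, r gives the robot as it stands. The module is installed in compiled form; this text tells all that it offers.
- The arm moves only by the shell command python3 -m creep 'ROWS' [FORCE]. ROWS is JSON, a list of rows, each a list of 7 numbers: the turn, a rotation vector about the tool's x, y, z in rad, then the shift along the tool's x, y, z in mm, then the closure, from 0 (fully open) to 1 (shut). In form: [[wx, wy, wz, dx, dy, dz, fingers], ...]. A call has 1 to 10 rows; each row shifts and turns the pose as measured when the row begins, along the tool's axes as they then stand; what a row does not reach is not made up. A row lasts 1/12 s, in which the tool goes at most 41.7 mm and 7.16 degrees, less where a joint would pass 70% of its speed; a pose out of reach is approached as far as the arm can. A call with a gripper value outside its range is refused whole. The fingers move at their own pace and stop on an object; FORCE is the grip in N (left out, the last holds). Time passes only in rows, so rows that do not move let the fingers close. It gives the time, the measured TCP pose, the force and the opening at its end, in the units of the state.
- sense(): the state, without advancing time (a new reading comes with each control period).
- grab_frame(name): name is "side" or "top" or "wrist"; returns a dict with "color" (420x560x3 uint8, red, green, blue), "mtx" (3x3 intrinsics, pixels), "distortion" ([k1, k2, p1, p2, k3] as OpenCV has them; the pictures are not rectified), "T" (4x4, takes a point from camera to world coordinates). Camera axes: x right, y down, z forward; pixel columns grow to the right and rows downward; lengths in mm; the calibration is good to about 2 mm. A picture is of the moment at which its call begins. There is no depth.
- job.sign_off(): hands the job in, once; it reports no verdict.
The state is a dict: "clock": time; "qpos": joint angles; "qvel": joint speeds; "joint_efforts": joint torques, N m; "eef_pos": TCP position; "tcp_rot": TCP orientation; "contact_force": force on the tool from outside, world axes, zero at the start; "wrist_torque": the same for the moment, N m; "opening": opening from 0.0 (shut) to 1.0 (fully open).
Only numpy, scipy, OpenCV 4.12 (cv2) and the standard library are available. Lean on these libraries where they do the work, as an engineer would, in place of code of your own. Each camera call takes 0.05 s, during which the arm holds its last target.

## Working session

There is one attempt and no reset: what is moved stays moved. The work goes in short steps, Python scripts to look and compute and a shell command to move; the robot and the scene stay as the last step left them, time stands still between calls to the robot, and variables do not carry over. Pictures are saved under pics/ and viewed, and the job is handed in when it is done.

```bash
mkdir -p pics; cat > h.py <<'E'
from rig import sense, grab_frame, job, r
import numpy as np, cv2
from scipy.spatial.transform import Rotation as R
def shot(n,f):
    g=grab_frame(n); cv2.imwrite('pics/'+f+'.png',cv2.cvtColor(g['color'],cv2.COLOR_RGB2BGR)); 
    np.savez('pics/'+f+'.npz',**{k:np.array(g[k]) for k in('color','mtx','distortion','T')}); return g
def load(f): return np.load('pics/'+f+'.npz')
def ray(g,uv):
    p=cv2.undistortPoints(np.array([[uv]],float),np.array(g['mtx']),np.array(g['distortion']))[0,0]
    T=np.array(g['T']); d=T[:3,:3]@np.array([p[0],p[1],1]); return T[:3,3],d/np.linalg.norm(d)
def atz(g,uv,z):
    o,d=ray(g,uv); return o+d*(z-o[2])/d[2]
def tri(*gu):
    A=np.zeros((3,3));b=np.zeros(3)
    for g,uv in gu:
        o,d=ray(g,uv);P=np.eye(3)-np.outer(d,d);A+=P;b+=P@o
    x=np.linalg.solve(A,b); res=[np.linalg.norm((np.eye(3)-np.outer(ray(g,u)[1],ray(g,u)[1]))@(x-ray(g,u)[0])) for g,u in gu]
    return x,res
def proj(g,p):
    T=np.linalg.inv(np.array(g['T'])); rv=cv2.Rodrigues(T[:3,:3])[0]
    return cv2.projectPoints(np.array(p,float).reshape(-1,1,3),rv,T[:3,3],np.array(g['mtx']),np.array(g['distortion']))[0][:,0]
E
python3 -c "
from h import *
for n in('side','top','wrist'):
    g=shot(n,n+'0');print(n,np.round(g['T'],3).tolist())
s=sense();print(s,r.tip_extent)"
```

```text
side [[0.999, 0.007, 0.041, 523.363], [-0.032, -0.503, 0.863, -926.022], [0.027, -0.864, -0.503, 609.218], [0.0, 0.0, 0.0, 1.0]]
top [[0.021, -0.977, 0.211, 322.618], [-1.0, -0.02, 0.007, -62.66], [-0.003, -0.211, -0.977, 1215.51], [0.0, 0.0, 0.0, 1.0]]
wrist [[0.34, 0.904, 0.261, 145.323], [0.941, -0.326, -0.097, 612.089], [-0.002, 0.279, -0.96, 372.817], [0.0, 0.0, 0.0, 1.0]]
{'clock': 0.15, 'qpos': array([ 1.22157901e+00,  3.53537304e-01,  1.63397288e+00,  2.61196140e-06,
        1.15523423e+00, -2.40523731e-03]), 'qvel': array([ 0.000736  , -0.00209361, -0.00264411, -0.00039223,  0.00249473,
        0.00091775]), 'joint_efforts': array([ 7.37272858e-04, -6.05640364e+01, -3.42335880e+01,  1.36971880e-04,
        6.13719763e-03, -2.18645999e-05]), 'eef_pos': array([212.37777644, 587.61333959, 404.09980307]), 'tcp_rot': array([-3.14044090e+00, -5.15870342e-06,  2.79477952e+00]), 'contact_force': array([ 0.57167615,  0.62655099, -0.1302703 ]), 'wrist_torque': array([ 0.03164239, -0.00731837,  0.06479843]), 'opening': 0.9986158666002972} 173.4
```

View pics/side0.png

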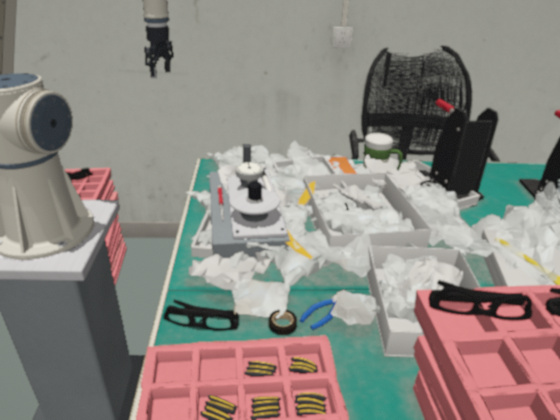

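View pics/top0.png

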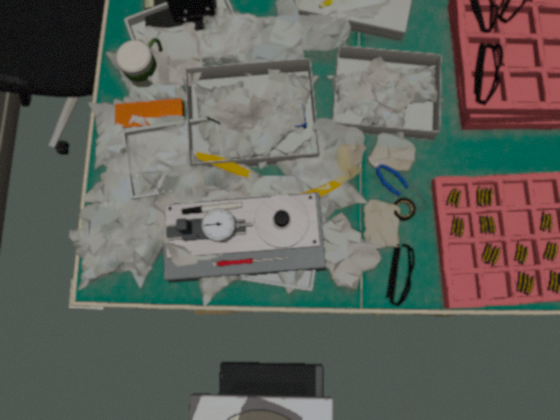

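View pics/wrist0.png

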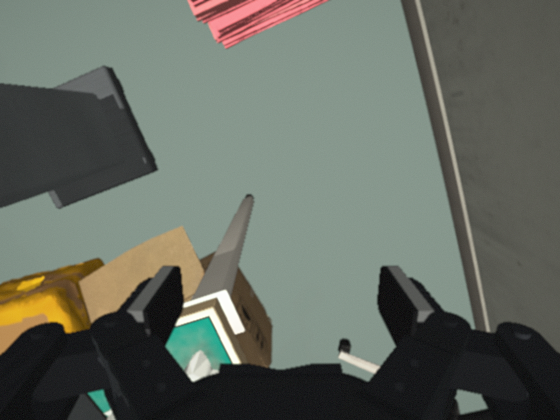

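```bash
python3 -c "
from h import *
a=cv2.imread('pics/top0.png')[180:290,150:340];cv2.imwrite('pics/ztop.png',cv2.resize(a,None,fx=4,fy=4,interpolation=2))
a=cv2.imread('pics/side0.png')[135:260,180:310];cv2.imwrite('pics/zside.png',cv2.resize(a,None,fx=4.5,fy=4.5,interpolation=2))"
```

```text
(no output)
```

View pics/ztop.png

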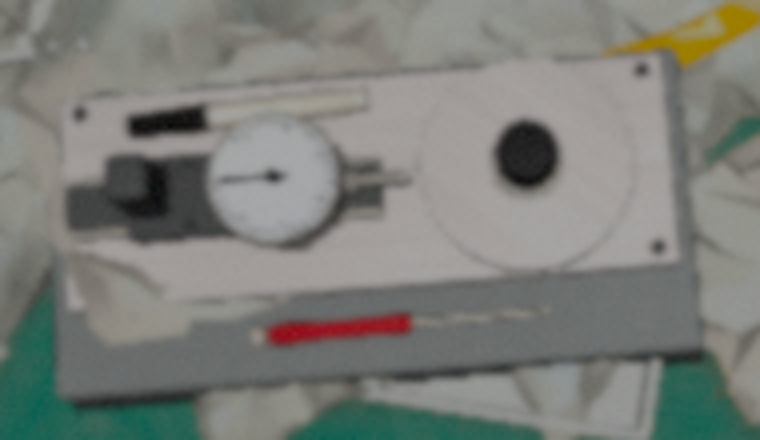

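View pics/zside.png

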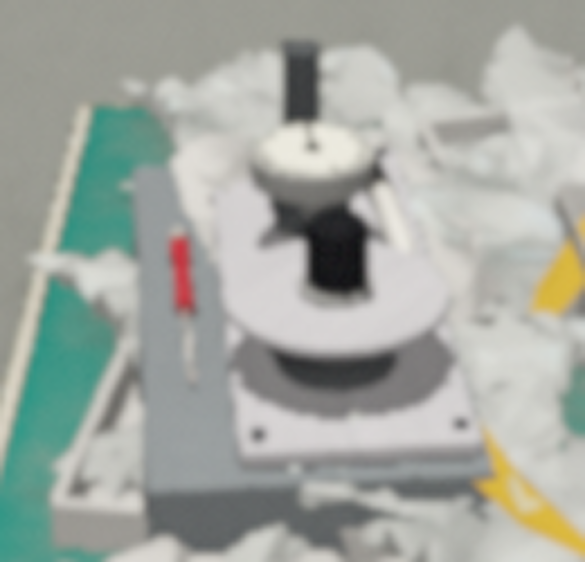

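```bash
python3 -c "
from h import *
t=load('top0');s=load('side0')
for n,a,b,z in(('knobtop',(281.5,217.75),(254.9,184.3),154),('dial',(218.25,224.25),(249.6,167.4),134),('post',(181.5,224.5),(247.1,144.6),164)):
    print(n,tri((t,a),(s,b)),atz(t,a,z),atz(s,b,z))
"
```

```text
knobtop (array([528.22211449, -40.35160457, 152.15459234]), [np.float64(2.2938266038218047), np.float64(2.293826603821611)]) [525.54334272 -40.60419919 154.        ] [530.44334687 -42.88629333 154.        ]
dial (array([515.45751549,  92.84079522, 131.44762468]), [np.float64(2.2499983082896104), np.float64(2.249998308289542)]) [512.73427186  92.20813724 134.        ] [517.68435645  88.48893415 134.        ]
post (array([507.87549331, 163.64860402, 164.26723144]), [np.float64(2.5816367308803434), np.float64(2.581636730880495)]) [505.31240233 163.3721846  164.        ] [510.37822427 165.72927054 164.        ]
```

```bash
cat >> h.py <<'E'
def delta(p,yaw=None,s=None):
    s=s or sense(); M=R.from_euler('xyz',s['tcp_rot'])
    d=M.inv().apply(np.array(p)-s['eef_pos']); print('t',round(s['clock'],2),'pos',np.round(s['eef_pos'],1),'rot',np.round(s['tcp_rot'],3),'q',np.round(s['qpos'],2),'F',np.round(s['contact_force'],1),'op',round(s['opening'],3)); print('tool shift',np.round(d,1))
    if yaw is not None: print('rotvec',np.round((M.inv()*R.from_euler('xyz',[np.pi,0,yaw])).as_rotvec(),3))
E
python3 -c "
from h import *
delta([508,164,430],1.668)"
```

```text
t 0.15 pos [212.4 587.6 404.1] rot [-3.14  -0.     2.795] q [ 1.22  0.35  1.63  0.    1.16 -0.  ] F [ 0.6  0.6 -0.1] op 0.999
tool shift [-422.  -297.9  -25.6]
rotvec [-1.000e-03  1.000e-03  1.127e+00]
```

```bash
python3 -m creep '[[0,0,0,-28,-20,-2,0],[0,0,0,-28,-20,-2,0],[0,0,0,-28,-20,-2,0],[0,0,0,-28,-20,-2,0],[0,0,0,-28,-20,-2,0],[0,0,0,-28,-20,-2,0],[0,0,0,-28,-20,-2,0],[0,0,0,-28,-20,-2,0],[0,0,0,-28,-20,-2,0],[0,0,0,-28,-20,-2,0]]'
python3 -m creep '[[0,0,0.12,0,0,0,0],[0,0,0.12,0,0,0,0],[0,0,0.12,0,0,0,0],[0,0,0.12,0,0,0,0],[0,0,0.12,0,0,0,0],[0,0,0.12,0,0,0,0],[0,0,0.12,0,0,0,0],[0,0,0.12,0,0,0,0],[0,0,0.12,0,0,0,0]]'
python3 -c "
from h import *
delta([508,164,430],1.668);shot('wrist','w1')"
```

```text
clock: 0.98
eef_pos: [411.0, 297.1, 421.6]
tcp_rot: [-3.139, -0.002, 2.805]
contact_force: [0.1, -0.0, 0.3]
opening: 1.003
clock: 1.73
eef_pos: [414.9, 288.8, 420.9]
tcp_rot: [-3.137, 0.005, 1.686]
contact_force: [-0.4, -0.0, 0.2]
opening: 1.001
t 1.73 pos [414.9 288.8 420.9] rot [-3.137  0.005  1.686] q [ 0.61  0.15  1.86 -0.    1.13  0.49] F [-0.4 -0.   0.2] op 1.001
tool shift [-134.7   78.    -8.8]
rotvec [-0.004  0.005  0.018]
```

View pics/w1.png

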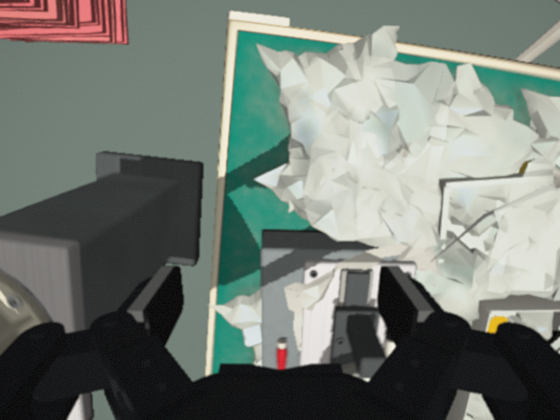

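```bash
python3 -m creep '[[0,0,0.018,-30,17,0,0],[0,0,0,-30,17,0,0],[0,0,0,-30,17,0,0],[0,0,0,-30,17,0,0],[0,0,0,-13,8,0,0],[0,0,0,0,0,0,0]]'
python3 -c "
from h import *
delta([508,164,301],1.668);shot('wrist','w2');shot('top','t2')"
```

```text
clock: 2.28
eef_pos: [505.7, 160.1, 420.5]
tcp_rot: [-3.137, 0.005, 1.681]
contact_force: [-0.4, 0.8, 0.2]
opening: 1.001
t 2.28 pos [505.7 160.1 420.5] rot [-3.137  0.005  1.681] q [ 0.3   0.19  1.82 -0.    1.14  0.2 ] F [-0.4  0.8  0.2] op 1.001
tool shift [  4.1   3.3 119.4]
rotvec [-0.005  0.005  0.013]
```

View pics/w2.png

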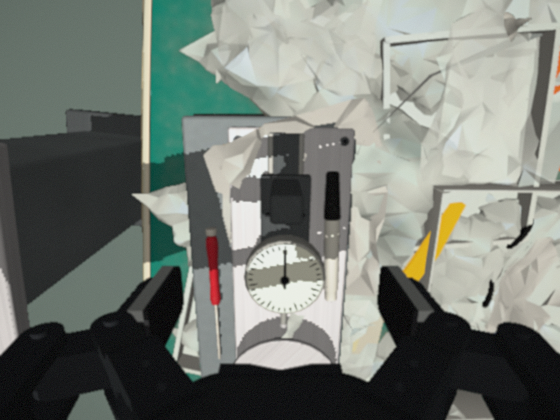

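View pics/t2.png

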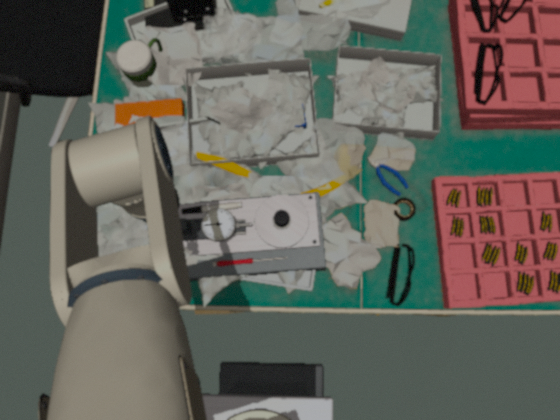

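```bash
python3 -c "
from h import *
a=cv2.imread('pics/w2.png')[160:370,220:350];cv2.imwrite('pics/zw2.png',cv2.resize(a,None,fx=2.8*1.0,fy=2.8,interpolation=2))"
```

```text
(no output)
```

View pics/zw2.png

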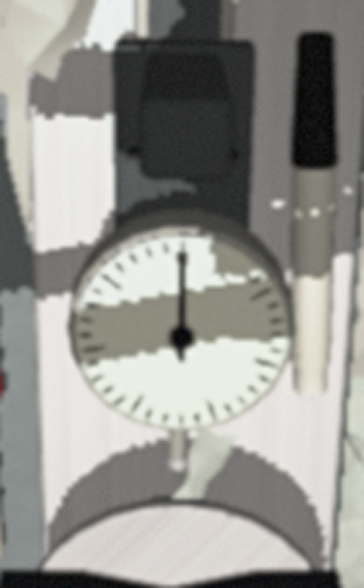

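```bash
python3 -c "
from h import *
w=load('w2');t=load('top0');s=load('side0')
print('dial3',tri((w,(284.6,280.4)),(t,(218.25,224.25)),(s,(249.6,167.4))))
print('dial w', atz(w,(284.6,280.4),134))
print('post w',atz(w,(286.8,209.3),164)); print('tip',atz(w,(283.6,327.9),101));print('plate edge',atz(w,(286,339),114))
print('post3',tri((w,(286.8,209.3)),(t,(181.5,224.5)),(s,(247.1,144.6))))
print(proj(w,[[528,-41,101]]))
# top tip
print('tip top',atz(t,(150+411/4,180+179/4),101))
for n in(1.668,):
  pass
"
```

```text
dial3 (array([515.36115559,  93.13951737, 131.14911682]), [np.float64(0.33419339154854133), np.float64(2.1450017756063997), np.float64(2.3750888599971676)])
dial w [514.91175061  94.91660198 134.        ]
post w [508.02842963 166.5730202  164.        ]
tip [522.32952613  23.60295132 101.        ]
plate edge [525.00242125  20.444131   114.        ]
post3 (array([508.02614436, 165.19747762, 163.01679631]), [np.float64(1.0543904848307062), np.float64(2.914320571323509), np.float64(2.6024414250563934)])
[[282.03759654 378.71894814]]
tip top [519.01728444  22.19657561 101.        ]
```

```bash
python3 -c "
from h import *
delta([508,165.5,301],1.6695)"
```

```text
t 2.38 pos [504.3 161.9 420.3] rot [-3.136  0.004  1.68 ] q [ 0.31  0.19  1.82 -0.    1.14  0.2 ] F [-0.6  0.7  0.5] op 1.002
tool shift [  3.7   4.7 119.3]
rotvec [-0.006  0.004  0.011]
```

```bash
python3 -m creep '[[-0.006,0.004,0.011,3.7,4.7,20,0],[0,0,0,0,0,25,0],[0,0,0,0,0,25,0],[0,0,0,0,0,15,0],[0,0,0,0,0,0,0],[0,0,0,0,0,0,0]]'
python3 -c "
from h import *
delta([508,165.5,301],1.6695);shot('wrist','w3')"
```

```text
clock: 2.88
eef_pos: [505.2, 172.3, 333.8]
tcp_rot: [3.14, -0.003, 1.681]
contact_force: [-0.5, -0.2, 0.1]
opening: 1.0
t 2.88 pos [505.2 172.3 333.8] rot [ 3.140e+00 -3.000e-03  1.681e+00] q [0.32 0.29 1.9  0.   0.95 0.21] F [-0.5 -0.2  0.1] op 1.0
tool shift [-7.2  2.  32.8]
rotvec [ 0.002 -0.003  0.011]
```

View pics/w3.png

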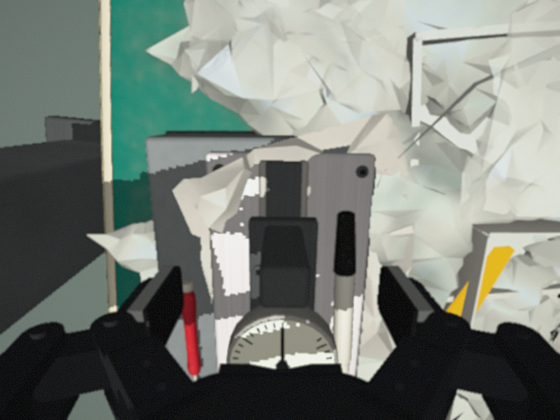

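```bash
python3 -c "
from h import *
a=cv2.imread('pics/w3.png')[200:340,220:350];cv2.imwrite('pics/zw3.png',cv2.resize(a,None,fx=4,fy=4,interpolation=2))
w=load('w3');d=np.array([-.0985,.995,0]);n=np.array([.995,.0985,0]);c=np.array([508,165.5,164])
print(proj(w,[c,*[c+i*11*d+j*12*n for i,j in((1,1),(1,-1),(-1,1),(-1,-1))]]))
"
```

```text
[[284.69375503 290.4316673 ]
 [311.20140677 269.31112352]
 [258.91129493 268.80311335]
 [309.38615104 311.07520703]
 [259.2506489  310.62518021]]
```

View pics/zw3.png

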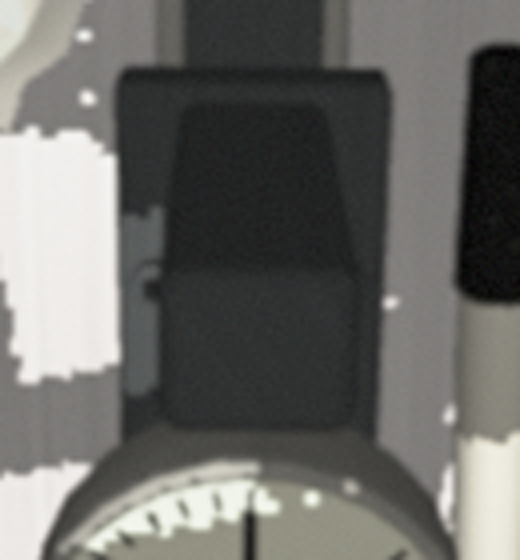

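```bash
python3 -m creep '[[0,-0.003,0.011,-5.5,2,15,0],[0,0,0,0,0,15,0],[0,0,0,0,0,3,0],[0,0,0,0,0,0,0]]'
python3 -c "
from h import *
delta([508,167,301],1.6695)"
```

```text
clock: 3.27
eef_pos: [508.7, 169.6, 305.5]
tcp_rot: [3.132, -0.002, 1.674]
contact_force: [-0.7, 0.2, 0.5]
opening: 0.997
t 3.27 pos [508.7 169.6 305.5] rot [ 3.132e+00 -2.000e-03  1.674e+00] q [0.32 0.33 1.91 0.   0.88 0.22] F [-0.7  0.2  0.5] op 0.997
tool shift [-2.5 -1.   4.4]
rotvec [ 0.009 -0.002  0.004]
```

```bash
python3 -m creep '[[0.009,0,0.004,-2.5,-1,4,0],[0,0,0,0,0,0,0],[0,0,0,0,0,0,0.75],[0,0,0,0,0,0,0.75],[0,0,0,0,0,0,0.75],[0,0,0,0,0,0,0.8],[0,0,0,0,0,0,0.8],[0,0,0,0,0,0,0.8]]' 40
python3 -c "
from h import *
delta([508,167,301],1.6695)"
```

```text
clock: 3.93
eef_pos: [507.9, 167.6, 306.0]
tcp_rot: [3.141, -0.004, 1.67]
contact_force: [-2.6, -0.4, 3.0]
opening: 0.278
t 3.93 pos [507.9 167.6 306. ] rot [ 3.141 -0.004  1.67 ] q [0.31 0.33 1.91 0.   0.89 0.21] F [-2.6 -0.4  3. ] op 0.278
tool shift [-0.6  0.1  5. ]
rotvec [ 0.001 -0.004  0.   ]
```

```bash
python3 -m creep '[[0,0,0,-4,0,0,0.8],[0,0,0,-4,0,0,0.8],[0,0,0,-4,0,0,0.8],[0,0,0,-4,0,0,0.8],[0,0,0,0,0,0,0.8]]' 60
python3 -c "
from h import *
delta([507.9,167.6,306],1.6695);shot('wrist','w4');shot('top','t4')
a=cv2.imread('pics/t4.png')[180:290,150:340];cv2.imwrite('pics/zt4.png',cv2.resize(a,None,fx=4,fy=4,interpolation=2))"
```

```text
clock: 4.35
eef_pos: [509.0, 154.5, 306.1]
tcp_rot: [3.14, -0.011, 1.67]
contact_force: [2.3, -6.0, -1.4]
opening: 0.27
t 4.35 pos [509.  154.5 306.1] rot [ 3.14  -0.011  1.67 ] q [0.29 0.33 1.92 0.01 0.89 0.18] F [ 2.3 -6.  -1.4] op 0.27
tool shift [13.1  0.2  0.2]
rotvec [ 0.002 -0.011  0.001]
```

View pics/zt4.png

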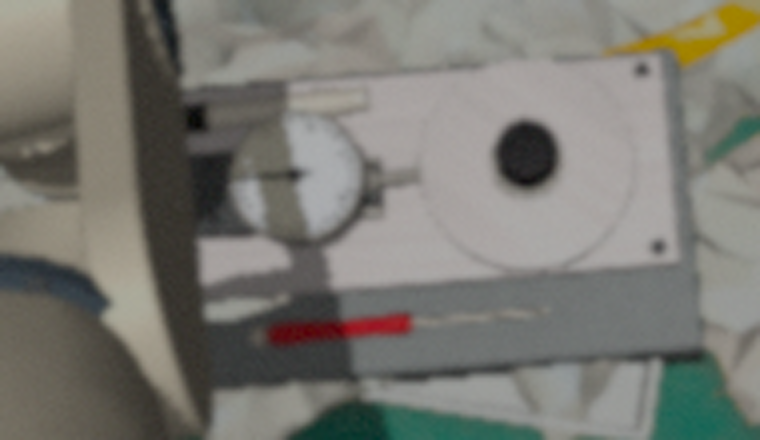

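View pics/w4.png

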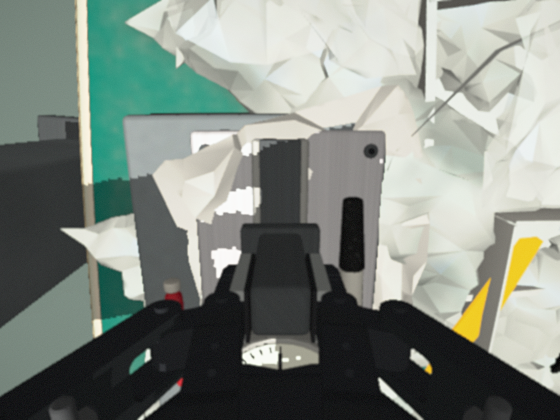

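```bash
python3 -m creep '[[0,0.01,0,-4,0,0,0.8],[0,0,0,-4,0,0,0.8],[0,0,0,-3,0,0,0.8],[0,0,0,0,0,0,0.8]]'
python3 -c "
from h import *
delta([507.9,167.6,306],1.6695);shot('top','t5')
a=cv2.imread('pics/t5.png')[190:260,195:300];cv2.imwrite('pics/zt5.png',cv2.resize(a,None,fx=6,fy=6,interpolation=2))"
```

```text
clock: 4.78
eef_pos: [509.9, 145.3, 306.1]
tcp_rot: [3.14, -0.026, 1.67]
contact_force: [0.4, -3.9, -0.9]
opening: 0.27
t 4.78 pos [509.9 145.3 306.1] rot [ 3.14  -0.026  1.67 ] q [0.27 0.33 1.93 0.03 0.88 0.15] F [ 0.4 -3.9 -0.9] op 0.27
tool shift [22.4  0.2  0.7]
rotvec [ 0.002 -0.026  0.   ]
```

View pics/zt5.png

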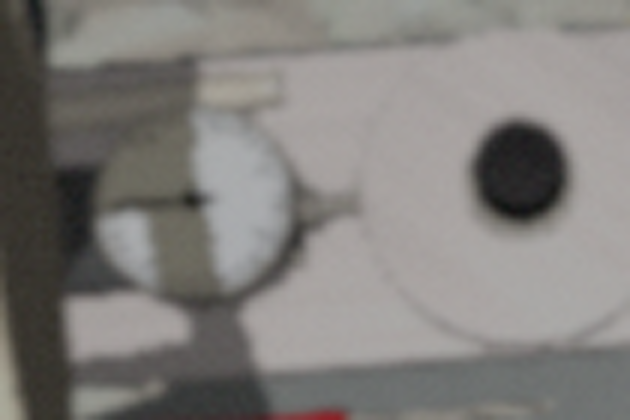

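```bash
python3 -c "
from h import *
for f,uv in(('t5',(227.5,223.3)),('t4',(150+295/4,180+175/4)),('top0',(218.25,224.25))): print(atz(load(f),uv,134))
s=sense();print(s['eef_pos']+R.from_euler('xyz',s['tcp_rot']).apply([0,0,155]))"
```

```text
[515.1712111  72.833431  134.       ]
[514.0454828   80.68026496 134.        ]
[512.73427186  92.20813724 134.        ]
[509.78509497 149.29219624 151.15582509]
```

```bash
python3 -m creep '[[0,-0.013,0,0,0,0,0.8],[0,-0.013,0,0,0,0,0.8],[0,0,0,0,0,0,0.8]]'
python3 -c "
from h import *
delta([507.9,167.6,306],1.6695);s=sense();print(s['eef_pos']+R.from_euler('xyz',s['tcp_rot']).apply([0,0,155]))"
```

```text
clock: 5.08
eef_pos: [509.8, 146.4, 306.1]
tcp_rot: [3.14, -0.002, 1.667]
contact_force: [2.0, -6.7, -0.0]
opening: 0.27
t 5.08 pos [509.8 146.4 306.1] rot [ 3.140e+00 -2.000e-03  1.667e+00] q [0.28 0.33 1.92 0.   0.89 0.18] F [ 2.  -6.7 -0. ] op 0.27
tool shift [21.3  0.1  0.1]
rotvec [ 0.002 -0.002 -0.003]
[510.05875279 146.75655142 151.08577335]
```

```bash
python3 -m creep '[[0,-0.003,0,-2,0,0,0.8],[0,-0.003,0,-2,0,0,0.8],[0,-0.003,0,-2,0,0,0.8],[0,0,0,0,0,0,0.8]]'
python3 -c "
from h import *
delta([507.9,167.6,306],1.6695);s=sense();print(s['eef_pos']+R.from_euler('xyz',s['tcp_rot']).apply([0,0,155]));shot('top','t6')
a=cv2.imread('pics/t6.png')[190:260,195:300];cv2.imwrite('pics/zt6.png',cv2.resize(a,None,fx=6,fy=6,interpolation=2))"
```

```text
clock: 5.42
eef_pos: [510.2, 142.4, 306.1]
tcp_rot: [3.14, 0.001, 1.665]
contact_force: [1.1, -4.7, -1.2]
opening: 0.273
t 5.42 pos [510.2 142.4 306.1] rot [3.140e+00 1.000e-03 1.665e+00] q [ 0.27  0.33  1.93 -0.    0.89  0.18] F [ 1.1 -4.7 -1.2] op 0.273
tool shift [25.3  0.1  0.1]
rotvec [ 0.002  0.001 -0.004]
[510.50983199 142.29281132 151.11086588]
```

View pics/zt6.png

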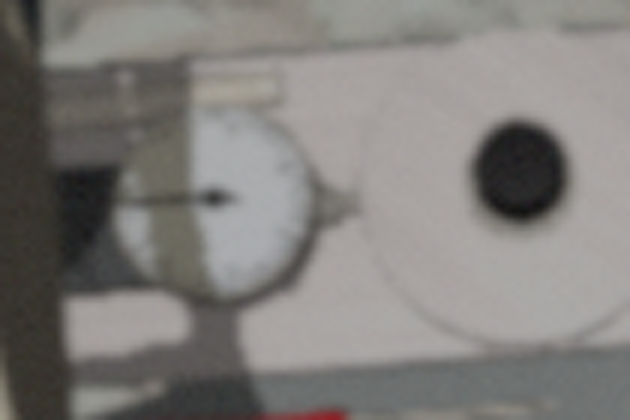

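```bash
python3 -m creep '[[0,-0.003,0,-2,0,0,0.8],[0,-0.003,0,-2,0,0,0.8],[0,0,0,0,0,0,0.8]]'
python3 -c "
from h import *
delta([507.9,167.6,306],1.6695);s=sense();print(s['eef_pos']+R.from_euler('xyz',s['tcp_rot']).apply([0,0,155]));shot('top','t7')
a=cv2.imread('pics/t7.png')[190:260,195:300];cv2.imwrite('pics/zt7.png',cv2.resize(a,None,fx=6,fy=6,interpolation=2))"
```

```text
clock: 5.72
eef_pos: [510.5, 139.5, 306.1]
tcp_rot: [3.14, 0.003, 1.664]
contact_force: [0.9, -3.6, -1.0]
opening: 0.276
t 5.72 pos [510.5 139.5 306.1] rot [3.140e+00 3.000e-03 1.664e+00] q [ 0.27  0.33  1.93 -0.    0.89  0.18] F [ 0.9 -3.6 -1. ] op 0.276
tool shift [28.2  0.   0. ]
rotvec [ 0.002  0.003 -0.006]
[510.85066007 138.98420795 151.10691111]
```

View pics/zt7.png

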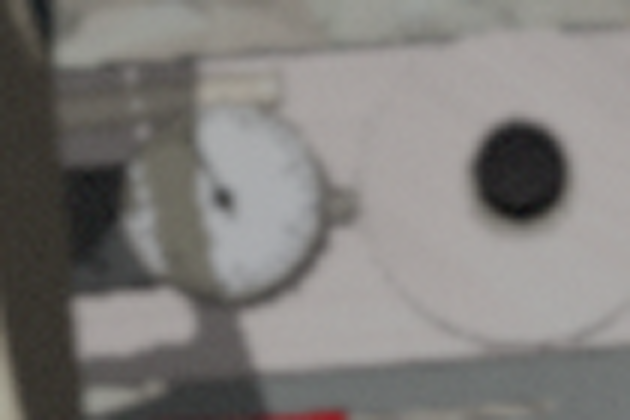

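```bash
python3 -m creep '[[0,0,0,0,0,0,0.5],[0,0,0,0,0,0,0.3],[0,0,0,0,0,0,0.3],[0,0,0,0,0,0,0.3],[0,0,0,0,0,-15,0.3],[0,0,0,0,0,-30,0.2],[0,0,0,0,0,-30,0],[0,0,0,0,0,-25,0],[0,0,0,0,0,0,0]]'
python3 -c "
from h import *
delta([528.5,-39.5,306],1.6695);shot('wrist','w8');shot('top','t8');shot('side','s8')
a=cv2.imread('pics/t8.png')[190:260,195:300];cv2.imwrite('pics/zt8.png',cv2.resize(a,None,fx=6,fy=6,interpolation=2))"
```

```text
clock: 6.52
eef_pos: [509.8, 138.7, 408.5]
tcp_rot: [-3.138, 0.006, 1.663]
contact_force: [1.6, 0.2, 0.4]
opening: 1.004
t 6.52 pos [509.8 138.7 408.5] rot [-3.138  0.006  1.663] q [ 0.26  0.2   1.83 -0.01  1.11  0.18] F [1.6 0.2 0.4] op 1.004
tool shift [-178.5    2.6  103.6]
rotvec [-0.003  0.006 -0.007]
```

View pics/zt8.png

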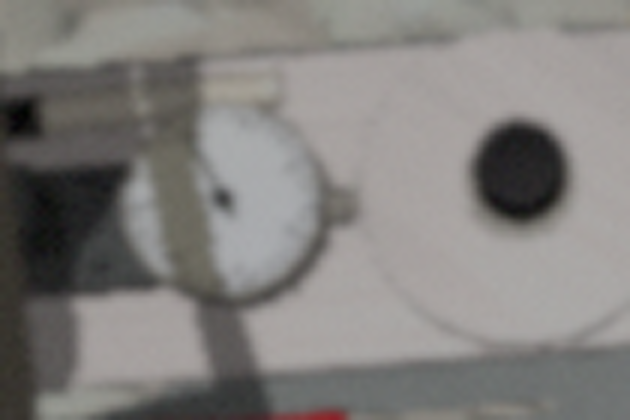

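View pics/w8.png

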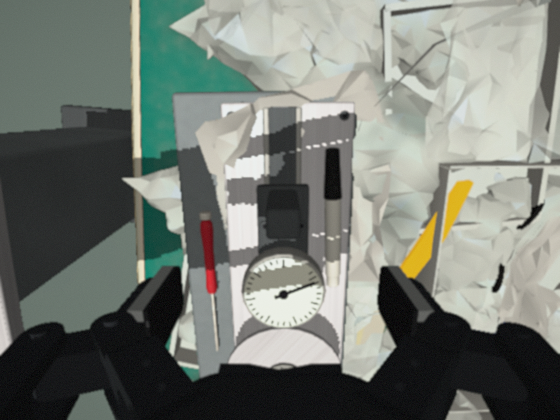

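```bash
python3 -m creep '[[0,0,0,-35,0.5,0,0],[0,0,0,-35,0.5,0,0],[0,0,0,-35,0.5,0,0],[0,0,0,-35,0.5,0,0],[0,0,0,-30,0.5,0,0],[0,0,0,0,0,0,0],[0,0,0,0,0,0,0]]'
python3 -c "
from h import *
delta([528.5,-39.5,295],1.6695);shot('wrist','w9');shot('top','t9')"
```

```text
clock: 7.25
eef_pos: [524.3, -36.6, 394.0]
tcp_rot: [-3.117, 0.006, 1.667]
contact_force: [0.4, -1.2, 0.8]
opening: 1.006
t 7.25 pos [524.3 -36.6 394. ] rot [-3.117  0.006  1.667] q [-0.07  0.22  1.85 -0.01  1.1  -0.16] F [ 0.4 -1.2  0.8] op 1.006
tool shift [-2.7  6.4 98.9]
rotvec [-0.025  0.006 -0.002]
```

View pics/w9.png

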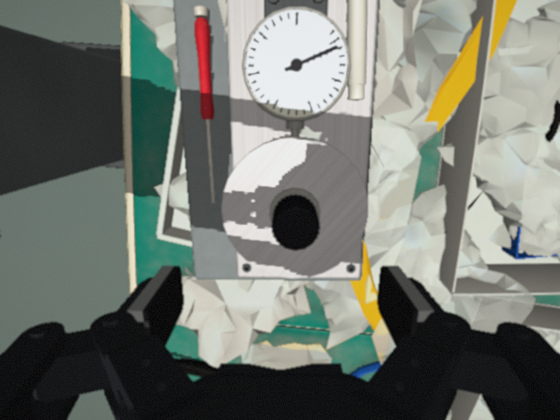

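View pics/t9.png

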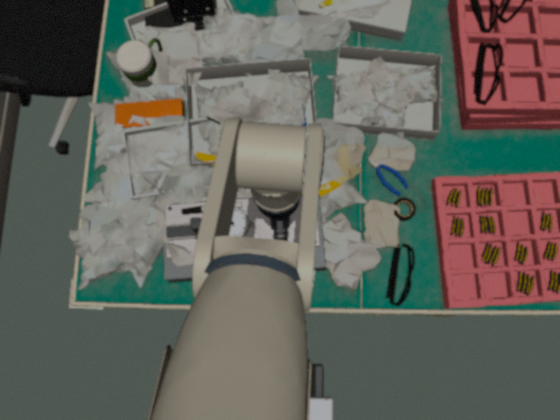

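```bash
python3 -c "
from h import *
a=cv2.imread('pics/w9.png')[185:265,240:350];a=np.clip(a.astype(float)*2.5,0,255).astype('uint8')
cv2.imwrite('pics/zw9.png',cv2.resize(a,None,fx=6,fy=6,interpolation=2))
w=load('w9');c=np.array([528.5,-39.5,154]);print(proj(w,[c,c-[0,0,40]]))
print(atz(w,(296,222),154))"
```

```text
[[295.73881573 229.32624818]
 [294.7323237  212.06247905]]
[528.10621264 -34.37824653 154.        ]
```

View pics/zw9.png

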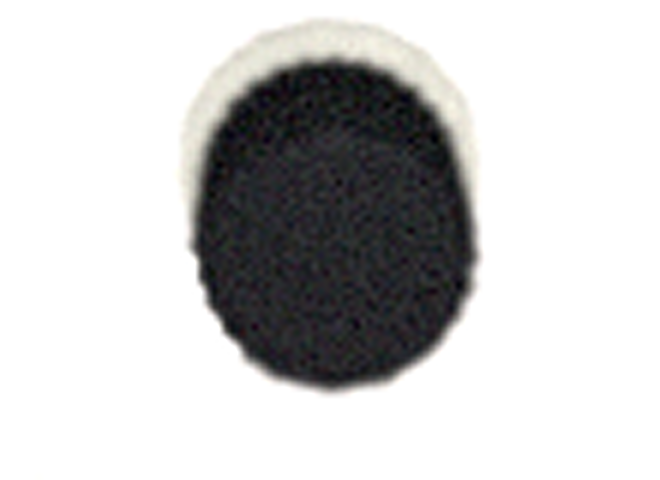

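```bash
python3 -m creep '[[-0.025,0.006,0,-2,4,20,0],[0,0,0,0,0,25,0],[0,0,0,0,0,20,0],[0,0,0,0,0,0,0]]'
python3 -c "
from h import *
delta([528.3,-38.2,298],1.6695)"
```

```text
clock: 7.68
eef_pos: [528.2, -33.1, 327.0]
tcp_rot: [3.139, -0.001, 1.673]
contact_force: [-1.8, -0.0, 0.4]
opening: 0.999
t 7.68 pos [528.2 -33.1 327. ] rot [ 3.139e+00 -1.000e-03  1.673e+00] q [-0.07  0.3   1.91  0.    0.93 -0.17] F [-1.8 -0.   0.4] op 0.999
tool shift [-5.2 -0.5 29. ]
rotvec [ 0.003 -0.001  0.004]
```

```bash
python3 -m creep '[[0,0,0,-5,-0.5,15,0],[0,0,0,0,0,12,0],[0,0,0,0,0,0,0]]'
python3 -c "
from h import *
delta([528.3,-38.2,298],1.6695);shot('wrist','w10')"
```

```text
clock: 7.93
eef_pos: [528.3, -35.0, 299.3]
tcp_rot: [3.14, -0.002, 1.677]
contact_force: [0.2, 0.2, -0.3]
opening: 0.996
t 7.93 pos [528.3 -35.  299.3] rot [ 3.140e+00 -2.000e-03  1.677e+00] q [-0.07  0.34  1.93  0.    0.87 -0.18] F [ 0.2  0.2 -0.3] op 0.996
tool shift [-3.2 -0.3  1.3]
rotvec [ 0.002 -0.002  0.007]
```

View pics/w10.png

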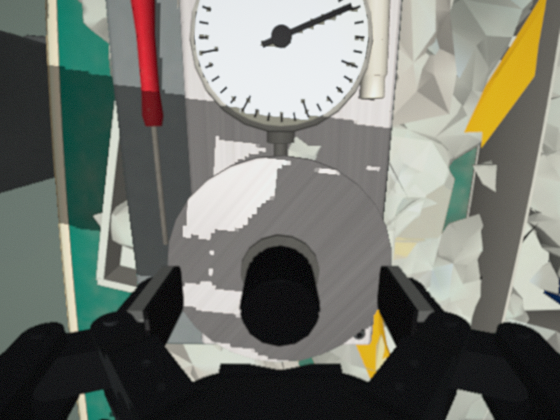

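```bash
python3 -c "
from h import *
w=load('w10');print(atz(w,(280,307),154),atz(w,(280,346),154),atz(w,(241,307),154),atz(w,(319,307),154))
g=shot('wrist','w10b');delta([528.3,-38.2,298],1.6695)"
```

```text
[528.12658827 -35.6970632  154.        ] [530.07127501 -53.91597314 154.        ] [512.89817712 -37.34338433 154.        ] [543.36474423 -34.10763237 154.        ]
t 8.03 pos [528.9 -35.2 301. ] rot [ 3.138e+00 -1.000e-03  1.677e+00] q [-0.07  0.33  1.93  0.    0.88 -0.18] F [ 0.2  0.5 -0.2] op 0.997
tool shift [-2.9 -1.   3. ]
rotvec [ 0.004 -0.001  0.007]
```

```bash
python3 -m creep '[[0,0,0.007,-2.5,-0.5,3,0],[0,0,0,0,0,0,0.4],[0,0,0,0,0,0,0.7],[0,0,0,0,0,0,0.7],[0,0,0,0,0,0,0.75],[0,0,0,0,0,0,0.75]]' 50
python3 -c "
from h import *
delta([528.3,-37.5,298],1.6695)"
```

```text
clock: 8.53
eef_pos: [528.3, -37.5, 301.7]
tcp_rot: [3.138, -0.001, 1.67]
contact_force: [-10.5, -0.3, 2.7]
opening: 0.358
t 8.53 pos [528.3 -37.5 301.7] rot [ 3.138e+00 -1.000e-03  1.670e+00] q [-0.07  0.33  1.93  0.    0.88 -0.17] F [-10.5  -0.3   2.7] op 0.358
tool shift [0.  0.  3.7]
rotvec [ 0.003 -0.001  0.   ]
```

```bash
python3 -m creep '[[0,0,0.08,0,0,0,0.75],[0,0,0.1,0,0,0,0.75],[0,0,0.1,0,0,0,0.75],[0,0,0.1,0,0,0,0.75],[0,0,0.1,0,0,0,0.75],[0,0,0,0,0,0,0.75]]'
python3 -c "
from h import *
delta([528.3,-37.5,298],1.6695);shot('wrist','w11')"
```

```text
clock: 9.03
eef_pos: [528.7, -37.7, 301.7]
tcp_rot: [3.136, -0.003, 1.169]
contact_force: [-0.3, -0.3, -1.3]
opening: 0.358
t 9.03 pos [528.7 -37.7 301.7] rot [ 3.136e+00 -3.000e-03  1.169e+00] q [-0.07  0.33  1.93  0.    0.87  0.33] F [-0.3 -0.3 -1.3] op 0.358
tool shift [-0.  -0.5  3.7]
rotvec [ 0.006 -0.002 -0.501]
```

View pics/w11.png

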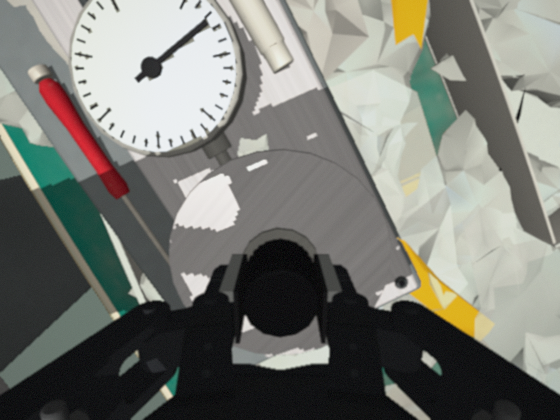

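View pics/w10b.png

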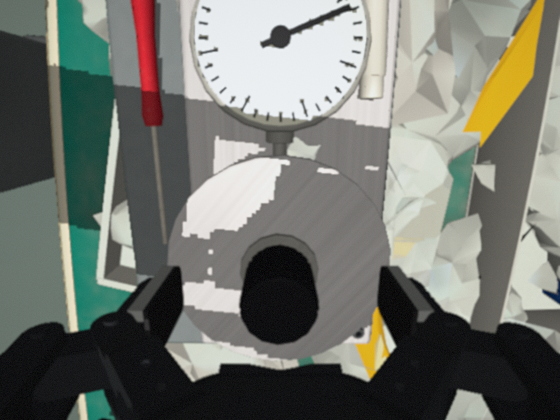

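```bash
cat >> h.py <<'E'
def needle(f,c,t):
    w=load(f);a=atz(w,c,134)[:2];b=atz(w,t,134)[:2];v=b-a
    d0=np.arctan2(.995,-.0985);an=(d0-np.arctan2(v[1],v[0]))%(2*np.pi)
    print(f,'dial',np.round(a,1),'len',round(np.hypot(*v),1),'needle',round(an,3),'mm',round(an/.35,2))
E
python3 -c "
from h import *
needle('w10b',(281,37),(356,7));needle('w11',(151,67),(209,20));needle('w9',(297,65),(340,46));needle('w8',(283,295),(318,283))"
```

```text
w10b dial [518.2  64.3] len 29.4 needle 1.201 mm 3.43
w11 dial [518.3  64.4] len 28.4 needle 1.461 mm 4.17
w9 dial [518.3  64.2] len 29.2 needle 1.176 mm 3.36
w8 dial [517.6  65.5] len 30.7 needle 1.205 mm 3.44
```

```bash
python3 -m creep '[[0,0,0.1,0,0,0,0.75],[0,0,0.1,0,0,0,0.75],[0,0,0.1,0,0,0,0.75],[0,0,0.1,0,0,0,0.75],[0,0,0.1,0,0,0,0.75],[0,0,0,0,0,0,0.75]]'
python3 -c "
from h import *
delta([528.3,-37.5,301.7],1.6695);shot('wrist','w12')"
```

```text
clock: 9.58
eef_pos: [529.3, -38.2, 301.7]
tcp_rot: [3.136, -0.006, 0.677]
contact_force: [0.2, 0.5, -2.7]
opening: 0.36
t 9.58 pos [529.3 -38.2 301.7] rot [ 3.136 -0.006  0.677] q [-0.08  0.33  1.93  0.    0.87  0.82] F [ 0.2  0.5 -2.7] op 0.36
tool shift [-0.3 -1.2  0. ]
rotvec [ 0.008 -0.003 -0.992]
```

View pics/w12.png

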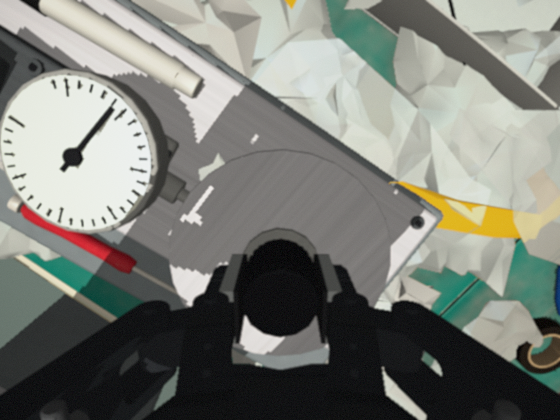

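```bash
python3 -c "
from h import *
needle('w12',(72,157),(115,103))"
python3 -m creep '[[0,0,0.1,0,0,0,0.75],[0,0,0.1,0,0,0,0.75],[0,0,0.1,0,0,0,0.75],[0,0,0.1,0,0,0,0.75],[0,0,0,0,0,0,0.75]]'
python3 -c "
from h import *
delta([528.3,-37.5,301.7],1.6695);shot('wrist','w13');shot('side','s13');shot('top','t13')
a=cv2.imread('pics/s13.png')[135:235,200:310];a=cv2.resize(a,(660,600),interpolation=2);cv2.imwrite('pics/zs13.png',a)"
```

```text
w12 dial [518.6  64. ] len 29.9 needle 1.773 mm 5.07
clock: 10.05
eef_pos: [529.5, -38.8, 301.7]
tcp_rot: [3.137, -0.008, 0.297]
contact_force: [1.1, 1.3, -2.5]
opening: 0.353
t 10.05 pos [529.5 -38.8 301.7] rot [ 3.137 -0.008  0.297] q [-0.08  0.33  1.93 -0.    0.87  1.2 ] F [ 1.1  1.3 -2.5] op 0.353
tool shift [-0.8 -1.6 -0. ]
rotvec [ 0.009 -0.004 -1.372]
```

View pics/w13.png

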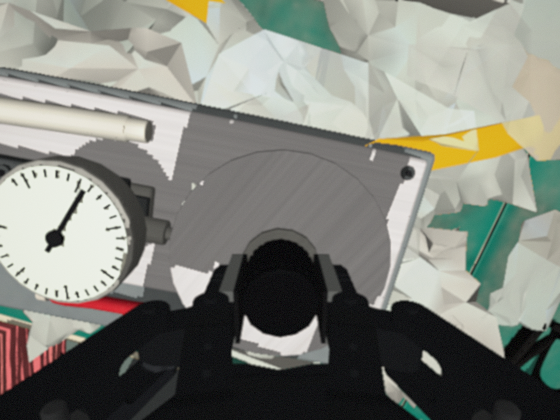

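View pics/zs13.png

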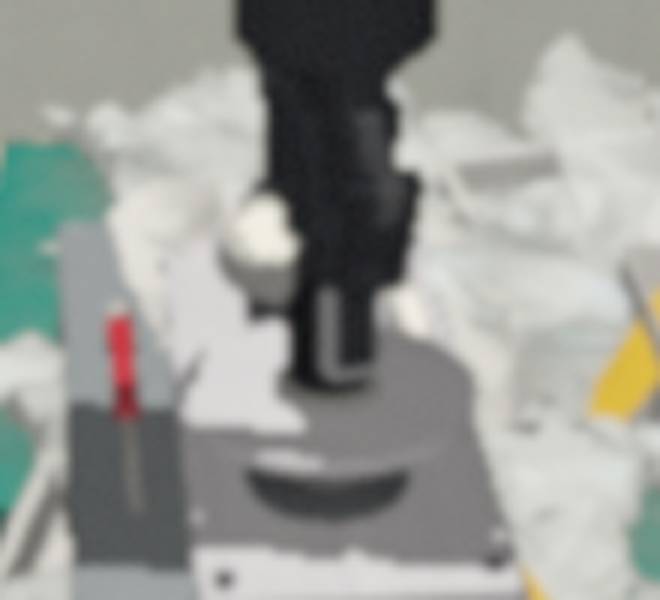

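View pics/t13.png

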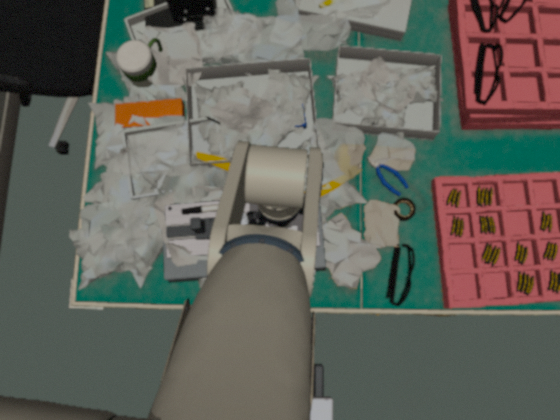

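```bash
python3 -c "
from h import *
needle('w13',(54,240),(83,190))"
python3 -m creep '[[0,0,0,0,0,0,0.4],[0,0,0,0,0,0,0.1],[0,0,0,0,0,0,0.1],[0,0,0,0,0,0,0.1]]'
python3 -m creep '[[0,0,-0.12,0,0,0,0.1],[0,0,-0.12,0,0,0,0.1],[0,0,-0.12,0,0,0,0.1],[0,0,-0.12,0,0,0,0.1],[0,0,-0.12,0,0,0,0.1],[0,0,-0.12,0,0,0,0.1],[0,0,-0.12,0,0,0,0.1],[0,0,-0.12,0,0,0,0.1],[0,0,-0.12,0,0,0,0.1],[0,0,-0.12,0,0,0,0.1]]'
python3 -c "
from h import *
delta([529.3,-38.5,301.7],2.95);shot('wrist','w14')"
```

```text
w13 dial [518.   63.6] len 28.6 needle 2.019 mm 5.77
clock: 10.53
eef_pos: [529.5, -38.6, 302.1]
tcp_rot: [3.137, -0.008, 0.313]
contact_force: [0.2, 0.6, -0.2]
opening: 0.894
clock: 11.37
eef_pos: [529.7, -38.4, 303.6]
tcp_rot: [3.131, 0.001, 1.559]
contact_force: [0.1, -0.4, 0.2]
opening: 0.9
t 11.37 pos [529.7 -38.4 303.6] rot [3.131e+00 1.000e-03 1.559e+00] q [-0.08  0.33  1.93 -0.    0.87 -0.06] F [ 0.1 -0.4  0.2] op 0.9
tool shift [-0.1 -0.4  1.9]
rotvec [ 0.008  0.009 -1.391]
```

View pics/w14.png

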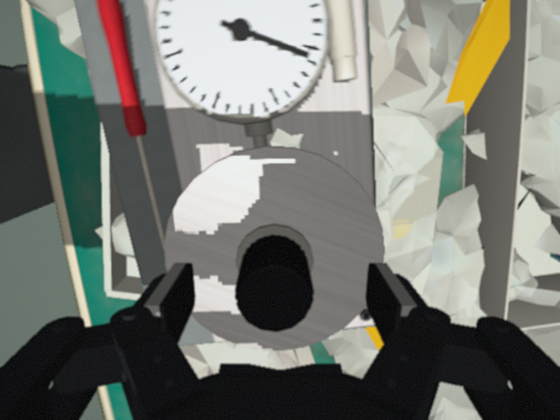

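```bash
python3 -m creep '[[0,0,-0.12,0,0,0,0.1],[0,0,-0.12,0,0,0,0.1],[0,0,-0.12,0,0,0,0.1],[0,0,-0.12,0,0,0,0.1],[0,0,-0.12,0,0,0,0.1],[0,0,-0.12,0,0,0,0.1],[0,0,-0.12,0,0,0,0.1],[0,0,-0.12,0,0,0,0.1],[0,0,-0.12,0,0,0,0.1],[0,0,-0.12,0,0,0,0.1]]'
python3 -c "
from h import *
delta([529.3,-38.5,301.7],2.95);shot('wrist','w15')"
```

```text
clock: 12.25
eef_pos: [529.9, -38.3, 304.7]
tcp_rot: [3.139, 0.012, 2.785]
contact_force: [0.0, 0.0, -0.0]
opening: 0.898
t 12.25 pos [529.9 -38.3 304.7] rot [3.139 0.012 2.785] q [-0.07  0.33  1.93 -0.    0.87 -1.29] F [ 0.  0. -0.] op 0.898
tool shift [ 0.5 -0.4  3. ]
rotvec [ 0.002  0.012 -0.165]
```

View pics/w15.png

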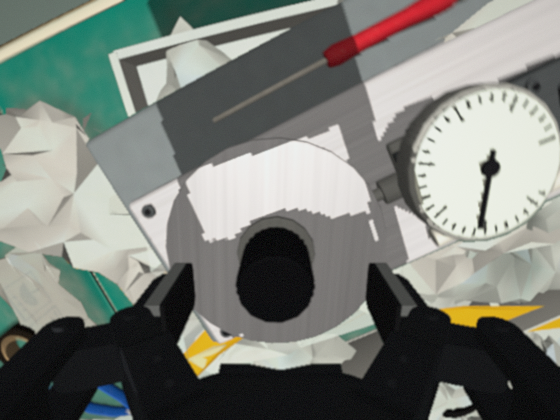

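```bash
python3 -c "
from h import *
needle('w14',(240,29),(309,54));needle('w15',(490,168),(481,228))"
python3 -m creep '[[0.002,0.012,0,0,0,3,0.1],[0,0,0,0,0,0,0.5],[0,0,0,0,0,0,0.7],[0,0,0,0,0,0,0.75],[0,0,0,0,0,0,0.75],[0,0,0.1,0,0,0,0.75],[0,0,0.1,0,0,0,0.75],[0,0,0.1,0,0,0,0.75],[0,0,0.1,0,0,0,0.75],[0,0,0,0,0,0,0.75]]' 50
python3 -c "
from h import *
delta([529.3,-38.5,301.7],2.95);shot('wrist','w16')"
```

```text
w14 dial [517.1  64.5] len 27.8 needle 2.005 mm 5.73
w15 dial [516.2  63.6] len 27.3 needle 1.996 mm 5.7
clock: 13.13
eef_pos: [529.5, -39.6, 302.0]
tcp_rot: [-3.138, -0.0, 2.352]
contact_force: [0.6, -1.2, 0.4]
opening: 0.356
t 13.13 pos [529.5 -39.6 302. ] rot [-3.138 -0.     2.352] q [-0.08  0.34  1.92 -0.    0.88 -0.86] F [ 0.6 -1.2  0.4] op 0.356
tool shift [0.9 0.6 0.3]
rotvec [-0.003 -0.001 -0.598]
```

View pics/w16.png

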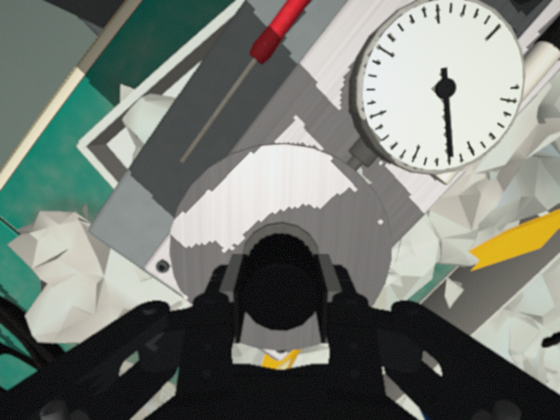

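```bash
python3 -c "
from h import *
needle('w16',(445,88),(450,163))"
python3 -m creep '[[0,0,0.1,0,0,0,0.75],[0,0,0.1,0,0,0,0.75],[0,0,0,0,0,0,0.75]]'
python3 -c "
from h import *
delta([529.3,-38.5,301.7],2.95);shot('wrist','w17')"
python3 -m creep '[[0,0,0.1,0,0,0,0.75],[0,0,0.1,0,0,0,0.75],[0,0,0,0,0,0,0.75]]'
python3 -c "
from h import *
delta([529.3,-38.5,301.7],2.95);shot('wrist','w18')
cv2.imwrite('pics/m.png',np.hstack([cv2.imread('pics/w%d.png'%i)[:230,200:] for i in (17,18)]))"
```

```text
w16 dial [517.1  64.1] len 30.1 needle 2.262 mm 6.46
clock: 13.43
eef_pos: [529.5, -39.6, 302.0]
tcp_rot: [-3.138, 0.001, 2.16]
contact_force: [0.8, -0.4, -0.4]
opening: 0.354
t 13.43 pos [529.5 -39.6 302. ] rot [-3.138e+00  1.000e-03  2.160e+00] q [-0.08  0.33  1.92 -0.    0.88 -0.66] F [ 0.8 -0.4 -0.4] op 0.354
tool shift [1.  0.5 0.3]
rotvec [-0.004 -0.001 -0.79 ]
clock: 13.73
eef_pos: [529.4, -39.6, 302.0]
tcp_rot: [-3.138, 0.001, 1.973]
contact_force: [0.4, 0.3, 0.0]
opening: 0.363
t 13.73 pos [529.4 -39.6 302. ] rot [-3.138e+00  1.000e-03  1.973e+00] q [-0.08  0.33  1.92 -0.    0.88 -0.48] F [0.4 0.3 0. ] op 0.363
tool shift [1.1 0.3 0.3]
rotvec [-0.004 -0.001 -0.977]
```

View pics/m.png

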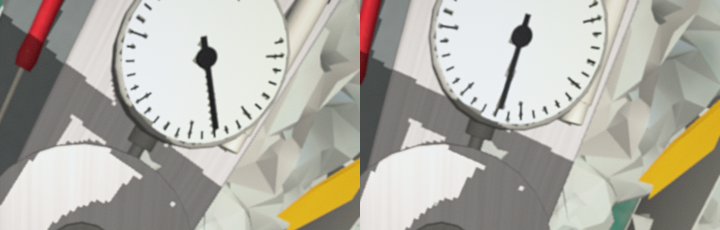

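```bash
python3 -c "
from h import *
needle('w17',(406,57),(416,131));needle('w18',(361,36),(341,108))"
python3 -m creep '[[0,0,0.08,0,0,0,0.75],[0,0,0.08,0,0,0,0.75],[0,0,0,0,0,0,0.75]]'
python3 -c "
from h import *
delta([529.3,-38.5,301.7],2.95);shot('wrist','w19')"
python3 -m creep '[[0,0,0.08,0,0,0,0.75],[0,0,0.08,0,0,0,0.75],[0,0,0,0,0,0,0.75]]'
python3 -c "
from h import *
delta([529.3,-38.5,301.7],2.95);shot('wrist','w20')
cv2.imwrite('pics/m2.png',np.hstack([cv2.imread('pics/w%d.png'%i)[:230,100:450] for i in (19,20)]))"
```

```text
w17 dial [517.1  64.3] len 28.6 needle 2.415 mm 6.9
w18 dial [517.3  64.2] len 27.1 needle 3.077 mm 8.79
clock: 14.03
eef_pos: [529.4, -39.6, 302.0]
tcp_rot: [-3.138, 0.002, 1.832]
contact_force: [0.1, -0.8, -0.4]
opening: 0.357
t 14.03 pos [529.4 -39.6 302. ] rot [-3.138e+00  2.000e-03  1.832e+00] q [-0.08  0.33  1.92 -0.    0.89 -0.34] F [ 0.1 -0.8 -0.4] op 0.357
tool shift [1.1 0.2 0.3]
rotvec [-0.004 -0.    -1.118]
clock: 14.33
eef_pos: [529.3, -39.6, 302.0]
tcp_rot: [-3.138, 0.002, 1.689]
contact_force: [0.7, 0.4, -0.0]
opening: 0.358
t 14.33 pos [529.3 -39.6 302. ] rot [-3.138e+00  2.000e-03  1.689e+00] q [-0.08  0.33  1.92 -0.    0.89 -0.19] F [ 0.7  0.4 -0. ] op 0.358
tool shift [1.1 0.1 0.3]
rotvec [-0.004 -0.    -1.261]
```

View pics/m2.png

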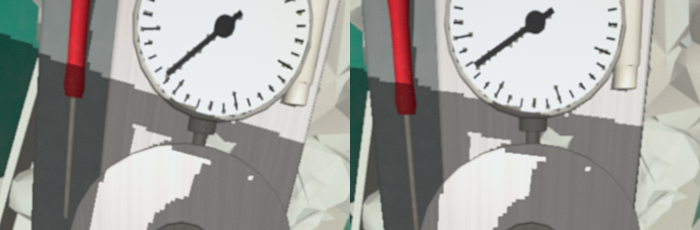

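```bash
python3 -c "
from h import *
needle('w19',(324,26),(267,78));needle('w20',(285,20),(225,65))"
```

```text
w19 dial [517.5  64.3] len 28.3 needle 3.839 mm 10.97
w20 dial [517.7  65.1] len 27.8 needle 4.093 mm 11.69
```

```bash
python3 -m creep '[[0,0,0.07,0,0,0,0.75],[0,0,0,0,0,0,0.75]]'
python3 -c "
from h import *
delta([529.3,-38.5,301.7],2.95);shot('wrist','w21')"
python3 -m creep '[[0,0,0.07,0,0,0,0.75],[0,0,0,0,0,0,0.75]]'
python3 -c "
from h import *
delta([529.3,-38.5,301.7],2.95);shot('wrist','w22')
cv2.imwrite('pics/m3.png',np.hstack([cv2.imread('pics/w%d.png'%i)[:230,50:400] for i in (21,22)]))"
```

```text
clock: 14.55
eef_pos: [529.3, -39.7, 302.0]
tcp_rot: [-3.138, 0.002, 1.633]
contact_force: [-0.3, 0.1, -0.4]
opening: 0.358
t 14.55 pos [529.3 -39.7 302. ] rot [-3.138e+00  2.000e-03  1.633e+00] q [-0.08  0.33  1.92 -0.    0.89 -0.14] F [-0.3  0.1 -0.4] op 0.358
tool shift [1.2 0.  0.3]
rotvec [-0.004  0.    -1.317]
clock: 14.77
eef_pos: [529.3, -39.7, 302.1]
tcp_rot: [-3.139, 0.003, 1.575]
contact_force: [0.6, -0.6, 0.1]
opening: 0.355
t 14.77 pos [529.3 -39.7 302.1] rot [-3.139e+00  3.000e-03  1.575e+00] q [-0.08  0.33  1.92 -0.    0.89 -0.08] F [ 0.6 -0.6  0.1] op 0.355
tool shift [ 1.2 -0.   0.4]
rotvec [-0.004  0.    -1.375]
```

View pics/m3.png

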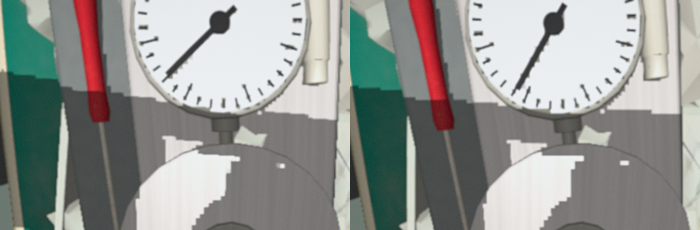

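```bash
python3 -c "
from h import *
needle('w20',(285,20),(225,65));needle('w21',(270,22),(217,79));needle('w22',(254,23),(216,95))
a=[1.973,1.832,1.689,1.633,1.575]
"
```

```text
w20 dial [517.7  65.1] len 27.8 needle 4.093 mm 11.69
w21 dial [518.1  64.5] len 28.8 needle 3.978 mm 11.37
w22 dial [518.2  64.6] len 30.0 needle 3.776 mm 10.79
```

```bash
python3 -m creep '[[0,0,-0.08,0,0,0,0.75],[0,0,-0.08,0,0,0,0.75],[0,0,0,0,0,0,0.75]]'
python3 -c "
from h import *
delta([529.3,-38.5,301.7],2.95);shot('wrist','w23')"
```

```text
clock: 15.07
eef_pos: [529.3, -39.7, 302.0]
tcp_rot: [-3.138, 0.002, 1.758]
contact_force: [-0.8, -0.7, 0.5]
opening: 0.355
t 15.07 pos [529.3 -39.7 302. ] rot [-3.138e+00  2.000e-03  1.758e+00] q [-0.08  0.33  1.92 -0.    0.89 -0.26] F [-0.8 -0.7  0.5] op 0.355
tool shift [1.2 0.2 0.3]
rotvec [-0.004 -0.    -1.192]
```

View pics/w23.png

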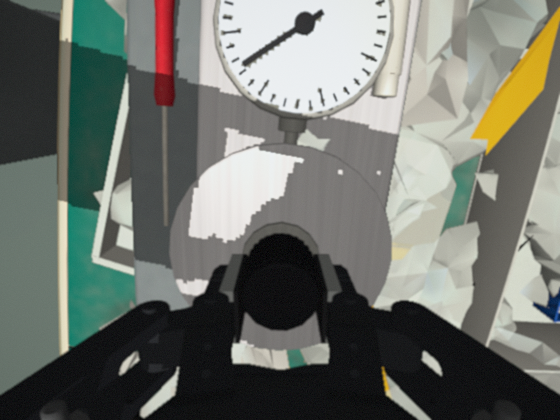

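```bash
python3 -c "
from h import *
needle('w23',(305,23),(245,65))"
python3 -m creep '[[0,0,0.04,0,0,0,0.75],[0,0,0,0,0,0,0.75]]'
python3 -c "
from h import *
delta([529.3,-38.5,301.7],2.95);shot('wrist','w24')
cv2.imwrite('pics/m4.png',cv2.resize(cv2.imread('pics/w24.png')[:150,180:420],None,fx=3,fy=3))"
```

```text
w23 dial [518.   64.5] len 27.1 needle 4.048 mm 11.57
clock: 15.28
eef_pos: [529.3, -39.7, 302.1]
tcp_rot: [-3.138, 0.002, 1.713]
contact_force: [-0.5, -0.1, -0.7]
opening: 0.36
t 15.28 pos [529.3 -39.7 302.1] rot [-3.138e+00  2.000e-03  1.713e+00] q [-0.08  0.33  1.92 -0.    0.89 -0.22] F [-0.5 -0.1 -0.7] op 0.36
tool shift [1.2 0.1 0.4]
rotvec [-0.004 -0.    -1.237]
```

View pics/m4.png

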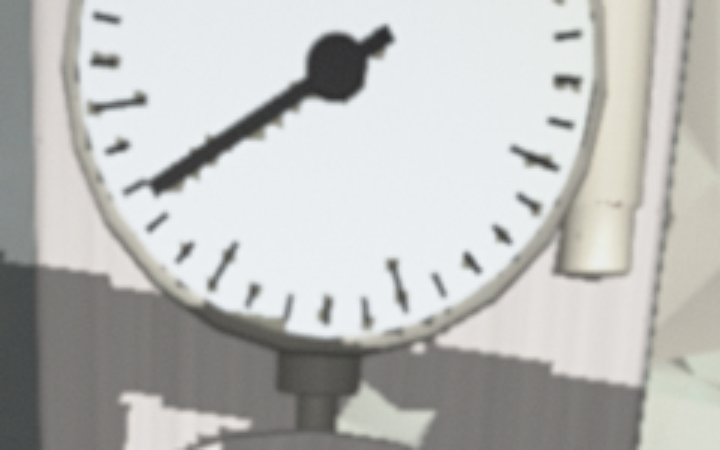

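```bash
python3 -c "
from h import *
needle('w24',(292.3,22.3),(231.7,62.3))"
python3 -m creep '[[0,0,0,0,0,0,0.5],[0,0,0,0,0,0,0.2],[0,0,0,0,0,0,0.1],[0,0,0,0,0,0,0.1],[0,0,0,0,0,-20,0.1],[0,0,0,0,0,-30,0.1],[0,0,0,0,0,-35,0],[0,0,0,0,0,0,0],[0,0,0,0,0,0,0]]'
python3 -c "
from h import *
delta([529.3,-38.5,301.7],2.95);shot('wrist','w25')
cv2.imwrite('pics/m5.png',cv2.resize(cv2.imread('pics/w25.png')[:280,180:420],None,fx=2,fy=2))"
```

```text
w24 dial [518.   64.4] len 27.0 needle 4.124 mm 11.78
clock: 16.08
eef_pos: [529.1, -39.4, 389.2]
tcp_rot: [-3.134, 0.001, 1.719]
contact_force: [-0.7, -0.3, -0.7]
opening: 0.999
t 16.08 pos [529.1 -39.4 389.2] rot [-3.134e+00  1.000e-03  1.719e+00] q [-0.08  0.22  1.85 -0.    1.07 -0.22] F [-0.7 -0.3 -0.7] op 0.999
tool shift [ 0.9  1.  87.5]
rotvec [-0.007 -0.003 -1.231]
```

View pics/m5.png

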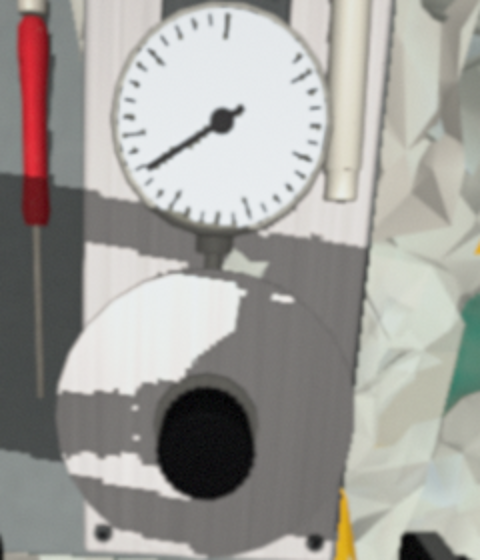

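```bash
python3 -c "
from h import *
needle('w25',(291,60.5),(254,83.5)); job.sign_off()"
```

```text
w25 dial [518.2  64.4] len 27.1 needle 4.136 mm 11.82
the job is handed in; nothing more can be done
```

The high spot is standing against the indicator and the job is handed in, at about 16 s on the robot's clock; no verdict is reported.

- **Stand:** I slid it about 29 mm until the plunger was pressed in about 3.4 mm (needle about 1.2 rad). I read that after letting go of the post.
- **Finding the peak:** I turned the knob clockwise with one regrip, about 155° in all. The needle rose from 3.4 to about 11.7 mm and fell again once past (10.8 mm, 6.5° further on than that reading). I turned back to the middle of the peak.
- **Final check, hand lifted clear:** the needle read 4.14 rad (11.8 mm), against 4.12 rad just before release. The stand had not moved. The total rise of about 8.4 mm fits the given 38–47 mm edge for a start near the low spot.
- **Not swept or measured:** I did not turn the whole circle; I relied on the former having only one high spot. I could not measure the tip's distance from the axis directly once it was under the plate.
- **Bystanders:** the screwdriver and marker look unmoved in the last wrist picture. I did not look again at the frame, tape and cutters at the end, but the arm never came near them.
- **Disagreement:** the top and side cameras differed by about 5 mm on positions, so I set the grasps by the wrist camera.

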